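Unbolt the hatch of an animal carrier

ROBOT

A 6-joint arm with a two-finger parallel gripper is mounted at the origin on the work surface. World frame = base frame: x ahead of the robot, y to its left, z up, the work surface at z = 0. Lengths are in m, angles in degrees, forces in N, time in s.
With the tool pointing down it reaches from about 0.3 to 0.75 m from the base axis. Payload 8.5 kg.
Tool frame: the origin (TCP) lies at the very end of the fingers, on their centre line; the grasp point (between the pads) lies 19 mm behind it; z points along the fingers, y is the line along which they close (so a half turn about z gives the same grasp; the last joint's range is limited). The gripper opens to 85 mm and grips with 20 to 120 N. Pads are 22 mm wide; open, the fingers measure 114 mm over their backs; the gripper's body (76 mm by 85 mm) begins 54 mm behind the grasp point. The pads swing forward as they close: fully open they stand 13 mm farther back than shut.
Start: joints at [-12.336, 21.807, 74.336, -0, 83.858, -12.336], TCP at [0.55, 0, 0.231] pointing down, gripper open.
Joint ranges: [-178.18, 178.18], [-50.72, 133.34], [12.68, 142.11], [-81.47, 261.47], [9.98, 163.14], [-165.26, 165.26]. Speed limits (degrees/s): [136.94, 136.94, 180, 180, 180, 180].

INTERFACE

Orientations are given as a 3x3 rotation matrix whose columns are the frame's x, y, z axes.
In Python, from rig import env, imaging gives the robot as it stands. The module is installed in compiled form; this text tells all that it offers.
- The arm moves only by the tool arm_command, never from a script. Its arguments are lists of equal length, an entry for each row: "turn": the turn, a rotation vector about the tool's x, y, z in units of 5 degrees (1.0 is 5 degrees), a list of three; "xyz": the shift along the tool's x, y, z in units of 50 mm (1.0 is 50 mm), a list of three; "claw": the finger opening in mm, from 0 to 85.4. A call has 1 to 12 rows; each row shifts and turns the commanded pose from where the row before left it, along the tool's axes as they then stand; what a row does not reach is not made up. A row lasts 1/10 s, in which the tool goes at most 50 mm and 8.59 degrees, less where a joint would pass 70% of its speed; a pose out of reach is approached as far as the arm can. A call is refused whole if a number of a shift passes 1 or a number of a turn 1, either way. A call with a gripper value outside its range is refused whole. The fingers move at their own pace and stop on an object; "squeeze" is the grip in N (left out, the last holds). Time passes only in rows, so rows that do not move let the fingers close. It gives the time, the measured TCP pose, the force, the opening and the grip force at its end, in the units of the state.
- env.observe(): the state, without advancing time (a new reading comes with each control period).
- imaging.get_image(name): name is "scene" or "side" or "wrist"; returns (picture, depth): 384x512x3 uint8, blue, green, red; 384x512 float32, m along the optical axis (not along the pixel's ray), 0 where there is no reading.
- imaging.camera_info(name): a dict with "camera_matrix" (3x3 intrinsics, pixels), "rvec" (rotation vector, rad) and "tvec" (3), from world to camera coordinates, as OpenCV has them. Camera axes: x right, y down, z forward; pixel columns grow to the right and rows downward; lengths in m; the calibration is good to about 2 mm. A picture is of the moment at which its call begins: read the wrist's pose just before it. camera_info takes no time and is no camera call; for the wrist camera it gives the pose at the moment of the call.
- env.close_job(): hands the job in; it is judged then, once.
The state is a dict: "time_s": time; "q": joint angles; "qvel": joint speeds; "joint_efforts": joint torques, N m; "position": TCP position; "tool_rot": TCP orientation; "ft_force": force on the tool from outside, world axes, zero at the start; "wrist_torque": the same for the moment, N m; "grip_width": finger opening in m; "gripper_force": force on a finger pad.
Only numpy, scipy, OpenCV 4.12 (cv2) and the standard library are available. Lean on these libraries where they do the work, as an engineer would, in place of code of your own. Each camera call takes 0.05 s, during which the arm holds its last target. There are 200 camera calls.

TASK

Unbolt the hatch in the lid of the animal carrier: press the bolt's spring catch down with one fingertip and, keeping it down, push the bolt's knob back towards the catch with the other finger until the bolt is drawn right back. Then let go, so that the catch springs up again and locks the bolt open. Leave the carrier where it stands, and do not disturb the jar on it or the bottle, mouse and box around it.

Things in the scene. Friction and masses are not known exactly. Their poses are not given: they have to be found in the camera images.
- carrier: plastic small-animal carrier, grey tub, white lid, 280 (x) x 410 (y) mm, about 5 kg with its occupant, loose on rubber feet. Origin: centre of its underside; z up. The grey hatch (face 190 mm above the counter) bears a steel bolt set in a line along y at x = -20 mm: from +y to -y the keeper (see point), two guide bridges (y 54 to 82), the knob, the dark catch housing with the thumb plate on it.
- keeper (a point): centre of the steel keeper bridge on the lid's frame, into which the 12 mm bar of the bolt is shot: carrier x = -20 mm, y = 110 mm, on top of the bridge. Keeper and guide bridges stand 22 mm above the hatch face, the bar 18 mm, the catch housing 25 mm.
- knob: upright round steel knob of the bolt, 18 mm in diameter, 28 mm tall, on a short stem. Origin: centre of its top face, 52 mm above the hatch face (242 mm above the counter); axes as the carrier's. Bolted, it stands at carrier x = -20, y = 30 mm, with 33 mm clear between its rear side and the thumb plate; it slides 28 mm towards the carrier's -y as the bolt is drawn.
- thumb_plate: ribbed flat steel plate, press pad of the spring catch, 28 mm wide (x), 56 mm long (y), on the catch housing behind the knob. Origin: centre of its top face; axes as the carrier's; at carrier x = -20, y = -40 mm, 36 mm above the hatch face (226 mm above the counter) when up. A fingertip may slide along it; no rim.
- bolt (a joint): how far the bolt is drawn, m: 0 (up to 0.0015 at the start) = bolted, bar in the keeper; 0.028 = stop, drawn right back. Slides towards the carrier's -y. It rubs with about 1.5 N. With the catch up, it has some 2 mm of play and is then blocked.
- catch (a joint): how far the catch is pressed straight down, m: 0 = up, 0.008 = stop. Its spring pushes up with 3 N when up, 5 N when fully down. Pressed 0.005 or more it frees the bolt. Let go with the bolt drawn less than 0.0255, it stays down on the bar at about 0.005; beyond that it springs up to 0 and locks the bolt open.
- pill_jar: small amber jar, 36 mm in diameter, 60 mm tall, standing on the carrier's lid on the strip at carrier x = about 98 mm, at any y within 130 mm. Origin: centre of its underside, 187 mm above the counter. To be left alone.
- gel_bottle: clear bottle, 56 mm in diameter, 135 mm tall, on the counter to the left of the carrier. Origin: centre of its underside. To be left alone.
- mouse: black computer mouse, 108 x 60 x 33 mm, on the counter to the left of the carrier. Origin: centre of its underside. To be left alone.
- sleeve_box: open cardboard box of paper sleeves, 90 x 120 x 50 mm, on the counter to the right of the carrier. Origin: centre of its underside. To be left alone.

How it is judged (in metres and radians):
On the way, in this order (a step that is already met when the one before it is completed fails the run):
1. a finger presses the catch down (5 mm or more) while the bolt is still home (value of joint catch above 0.005 m and contact force between the fingers and thumb_plate above 0.5 N and value of joint bolt below 0.005 m), for 0.1 s.
2. half way (bolt drawn 8 to 20 mm) a finger still presses the catch and another pushes the knob (value of joint bolt between 0.008 and 0.02 m and contact force between the fingers and thumb_plate above 0.5 N and contact force between the fingers and knob above 0.2 N).
3. the bolt is drawn right back (25 mm or more) with a finger still pressing the catch (value of joint bolt above 0.025 m and value of joint catch above 0.005 m and contact force between the fingers and thumb_plate above 0.5 N).
At the end, for the whole second after the job is handed in: The bolt is drawn back at least 25 of its 28 mm, the catch has sprung up again (within 2 mm) and locks it there, the carrier stands level within 20 mm of where it was, and the jar stands upright on it (value of joint bolt above 0.025 m and value of joint catch below 0.002 m and distance of carrier from where it was at the start of the episode below 0.02 m and angle between carrier's own z axis and vertical below 0.05 rad and angle between pill_jar's own z axis and vertical below 0.2 rad); the robot touches nothing.
It fails at once if the carrier is shoved more than 20 mm, lifted or tipped (distance of carrier from where it was at the start of the episode above 0.02 m or angle between carrier's own z axis and vertical above 0.1 rad).
It fails at once if the jar on the lid is moved or knocked over (distance of pill_jar from where it was at the start of the episode above 0.04 m or angle between pill_jar's own z axis and vertical above 0.4 rad).
It fails at once if the bottle, mouse or box on the counter is moved (distance of any of gel_bottle, mouse, sleeve_box from where it was at the start of the episode above 0.03 m or angle between gel_bottle's own z axis and vertical above 0.4 rad).
It also fails if it takes over 35 s, if anything falls off the work surface, if the arm or the gripper's body presses on something with over 40 N, if the wrist force passes 120 N, or if a joint passes its speed limit or range.

## Working session

There is one attempt and no reset: what is moved stays moved. The work goes in short steps, Python scripts to look and compute and a tool call to move; the robot and the scene stay as the last step left them, time stands still between calls to the robot, and variables do not carry over. Pictures are saved under pics/ and viewed, at most 10 in all, crops included, and the job is handed in when it is done.

Besides the shell and the picture viewer there is one more tool, called after "Request:" as name(argument=value, ...) on one line, values as JSON. arm_command: Moves the arm, as the interface text tells. Its arguments: {"type":"object","properties":{"turn":{"type":"array"},"xyz":{"type":"array"},"claw":{"type":"array"},"squeeze":{"type":"number"}},"required":["turn","xyz","claw"]}

```bash
mkdir -p pics
cat > h.py <<'E'
import numpy as np, cv2
from rig import env, imaging
def cam(n):
    c=imaging.camera_info(n); R=cv2.Rodrigues(np.array(c["rvec"],float))[0]; t=np.array(c["tvec"],float).ravel()
    return np.array(c["camera_matrix"],float),R,t
def ray(C,u,v,z):
    K,R,t=C; o=-R.T@t; d=R.T@np.linalg.inv(K)@np.array([u,v,1.]); return o+d*(z-o[2])/d[2]
def proj(C,p):
    K,R,t=C; q=K@(R@np.array(p,float)+t); return q[:2]/q[2]
def cloud(C,D):
    K,R,t=C; v,u=np.indices(D.shape); P=np.stack([(u-K[0,2])/K[0,0]*D,(v-K[1,2])/K[1,1]*D,D],-1)
    return (P-t)@R
E
python3 - <<'E'
from h import *
for n in ["scene","side","wrist"]:
    C=cam(n); im,D=imaging.get_image(n); cv2.imwrite(f"pics/{n}0.png",im); np.savez(f"{n}0.npz",im=im,D=D,K=C[0],R=C[1],t=C[2])
    print(n,(-C[1].T@C[2]).round(3))
a=cv2.imread("pics/scene0.png");b=cv2.imread("pics/wrist0.png")
cv2.imwrite("pics/a.png",cv2.resize(a,(768,576)))
s=env.observe(); print(s["time_s"],s["position"],s["tool_rot"],s["grip_width"])
E
```

```text
scene [1.519 0.482 0.954]
side [0.104 0.838 1.106]
wrist [0.55  0.072 0.374]
0.15 [5.49785397e-01 3.49140679e-05 2.30873727e-01] [[ 3.08885262e-05  9.99999435e-01 -1.06260887e-03]
 [ 9.99999972e-01 -3.06403307e-05  2.33587270e-04]
 [ 2.33554580e-04 -1.06261605e-03 -9.99999408e-01]] 0.0852079928839315
```

View pics/a.png

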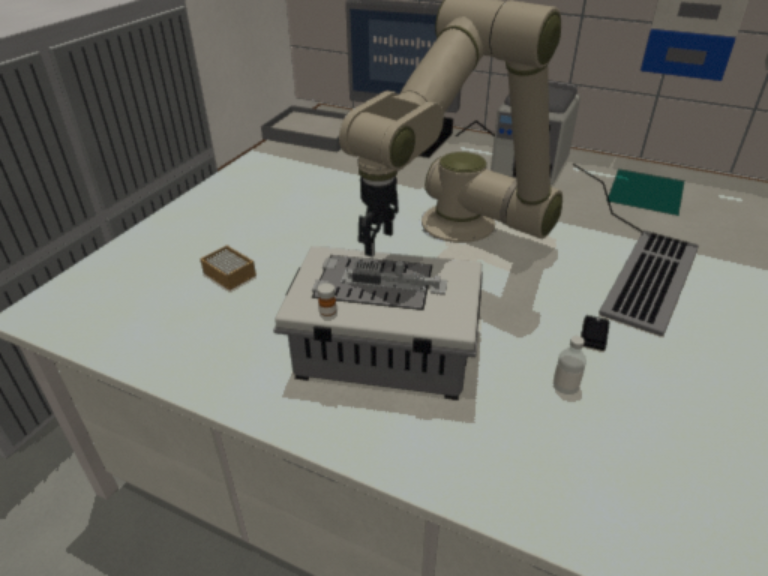

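View pics/wrist0.png

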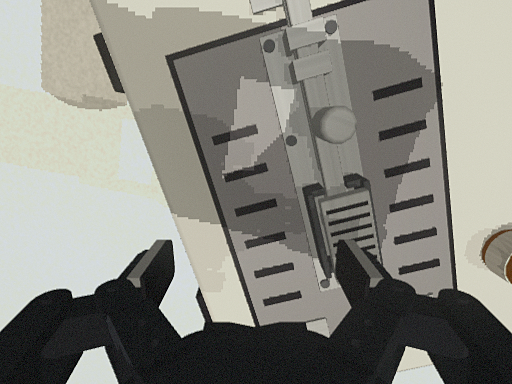

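View pics/side0.png

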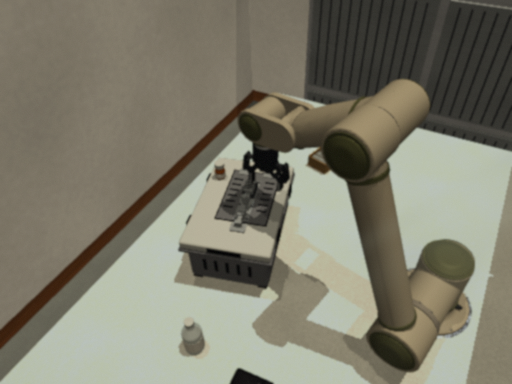

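The wrist view shows the knob at about (336,122) and the thumb plate at about (350,220). The bolt line is tilted slightly counter-clockwise, and the jar is at the far right (500,250). The bottle, mouse and box are well clear.

Run:
```python
from h import *
d=np.load("wrist0.npz"); C=(d["K"],d["R"],d["t"]); P=cloud(C,d["D"]); D=d["D"]
print("knob",ray(C,336,122,.242),P[118,336],"plate",P[220,350], "hatch",P[200,200],P[120,60])
v,u=np.indices(D.shape); x,y,z=P[...,0],P[...,1],P[...,2]
m=(abs(z-.242)<.004)&(D>0)&(abs(u-336)<40)&(abs(v-122)<40)
k=P[m]; print("knobtop",m.sum(),k.mean(0),k.min(0),k.max(0))
m=(abs(z-.226)<.004)&(D>0)&(abs(u-350)<50)&(v>170)&(v<250); r=P[m]; print("plate",m.sum(),r.mean(0),r.min(0),r.max(0),cv2.minAreaRect((r[:,:2]*1000).astype(np.float32)))
# hatch frame edges: top-left corner, left edge, right edge, bottom
for p in [(168,58),(245,300),(434,10),(455,285)]: print(p,ray(C,*p,.190))
# slots
g=cv2.cvtColor(d["im"],cv2.COLOR_BGR2GRAY)
cs,_=cv2.findContours((g<60).astype(np.uint8),cv2.RETR_LIST,cv2.CHAIN_APPROX_NONE)
for c in cs:
    (cx,cy),(w,h),a=cv2.minAreaRect(c)
    if 30<max(w,h)<60 and min(w,h)<16:
        b=cv2.fitLine(c,cv2.DIST_L2,0,.01,.01).ravel(); p=ray(C,cx,cy,.19); q=ray(C,cx+20*b[0],cy+20*b[1],.19)-p
        print((int(cx),int(cy)),p[:2].round(4),np.degrees(np.arctan2(q[1],q[0])).round(1))
# scene knob etc
print("scene?", proj(cam("scene"),ray(C,336,122,.242)))
```

```text
knob [0.58771017 0.06835718 0.242     ] [0.58701231 0.07018398 0.24392655] plate [0.6046183  0.01335314 0.2269112 ] hatch [0.51059563 0.01281494 0.18721732] [0.29418841 0.06414793 0.0020932 ]
knobtop 1147 [0.58819082 0.06742128 0.24244978] [0.58008964 0.05892461 0.23801225] [0.59786396 0.07557114 0.24561957]
plate 2643 [0.60415329 0.01379782 0.22675088] [ 0.58659427 -0.0071607   0.22202851] [0.6234256  0.03150139 0.22915797] ((604.9400024414062, 9.56198501586914), (28.268014907836914, 38.94525146484375), 15.594250679016113)
(168, 58) [0.49666366 0.10478044 0.19      ]
(245, 300) [ 0.54209525 -0.0690247   0.19      ]
(434, 10) [0.65460264 0.13033966 0.19      ]
(455, 285) [ 0.7048389  -0.05520605  0.19      ]
(281, 297) [ 0.571  -0.0671] 15.3
(273, 269) [ 0.5643 -0.0421] 14.6
(418, 266) [ 0.674 -0.039] 15.8
(265, 239) [ 0.5574 -0.0168] 15.5
(415, 235) [ 0.6672 -0.0136] 15.3
(350, 229) [ 0.6197 -0.0088] 15.2
(348, 218) [ 6.175e-01 -4.000e-04] 15.5
(346, 207) [0.6151 0.0082] 15.6
(255, 207) [0.5504 0.0084] 15.4
(411, 203) [0.6602 0.0115] 15.7
(245, 172) [0.5434 0.0336] 16.2
(406, 167) [0.6532 0.0368] 15.5
(402, 129) [0.6465 0.062 ] 16.3
(397, 88) [0.6395 0.0873] 16.4
(338, 5) [0.5983 0.1328] 13.6
scene? [266.49266484 174.88085766]
```

Request:
arm_command(turn=[[0,0,0],[0,0,0],[0,0,0],[0,0,1],[0,0,1],[0,0,1],[0,0,1],[0,0,1],[0,0,1],[0,0,1],[0,0,1],[0,0,1]], xyz=[[0,0,-0.4],[0,0,-0.4],[0.5,0.4,0],[0.55,0.45,0],[0,0,0],[0,0,0],[0,0,0],[0,0,0],[0,0,0],[0,0,0],[0,0,0],[0,0,0]], claw=[60,60,60,60,60,60,60,60,60,60,60,60])

```text
time_s: 1.35
position: [0.5924, 0.0525, 0.271]
tool_rot: [[0.71, 0.705, -0.001], [0.705, -0.71, 0.0], [-0.0, -0.001, -1.0]]
ft_force: [-0.5, -0.8, 1.1]
grip_width: 0.0598
gripper_force: 0.0
```

Request:
arm_command(turn=[[0,0,1],[0,0,1],[0,0,1],[0,0,1],[0,0,1],[0,0,0.9],[0,0,0],[0,0,0],[0,0,0]], xyz=[[0,0,0],[0,0,0],[0,0,0],[0,0,0],[0,0,0],[0,0,0],[0,0,0],[0,0,0],[0,0,0]], claw=[60,60,60,60,60,60,60,60,60])

```text
time_s: 2.25
position: [0.5925, 0.0525, 0.2712]
tool_rot: [[0.963, 0.269, -0.0], [0.269, -0.963, 0.0], [-0.0, -0.0, -1.0]]
ft_force: [0.2, 0.2, -1.0]
grip_width: 0.0603
gripper_force: 0.0
```

Run:
```python
from h import *
s=env.observe(); print(s["time_s"],s["position"],s["tool_rot"].round(4) if hasattr(s["tool_rot"],"round") else s["tool_rot"],s["grip_width"],s["ft_force"])
C=cam("wrist"); im,D=imaging.get_image("wrist"); cv2.imwrite("pics/w1.png",im); P=cloud(C,D)
m=(abs(P[...,2]-.243)<.006)&(D>0)
k=P[m]; k=k[np.hypot(k[:,0]-.588,k[:,1]-.068)<.016]; print("knob",len(k),k.mean(0),k.min(0),k.max(0))
for n,y in (("A",-.03),("B",.03)):
    p=np.array(s["position"])+np.array(s["tool_rot"])@[0.011,y,0]; print(n,p,proj(C,p))
```

```text
2.25 [0.59245868 0.05251575 0.27120875] [[ 9.632e-01  2.688e-01 -2.000e-04]
 [ 2.688e-01 -9.632e-01  0.000e+00]
 [-2.000e-04 -1.000e-04 -1.000e+00]] 0.060321461774243496 [ 0.17033897  0.22548464 -0.96927025]
knob 526 [0.59074016 0.06726771 0.24219154] [0.58127431 0.05855548 0.23729581] [0.59855983 0.07583628 0.24431293]
A [0.59499143 0.08436831 0.27120969] [202.73378505 225.32849604]
B [0.61111655 0.02657574 0.27120295] [309.11632563 225.34389061]
```

View pics/w1.png

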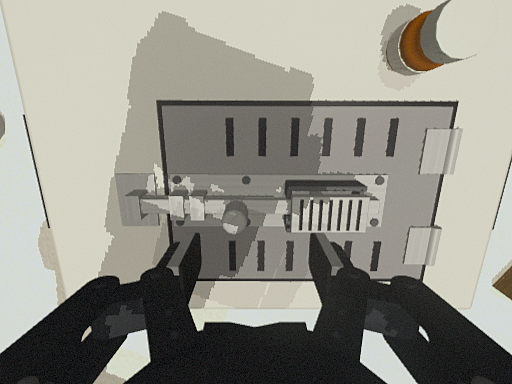

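Knob at (236,215), thumb plate at (330,213). The left fingertip is in front of the knob and the right one is over the plate, so I'm descending.

Request:
arm_command(turn=[[0,0,0],[0,0,0],[0,0,0],[0,0,0],[0,0,0],[0,0,0]], xyz=[[0,0,0.2],[0,0,0.3],[0,0,0.2],[0,0,0.1],[0,0,0],[0,0,0]], claw=[60,60,60,60,60,60])

```text
time_s: 2.9
position: [0.5927, 0.0525, 0.2317]
tool_rot: [[0.964, 0.267, 0.001], [0.267, -0.964, -0.0], [0.001, 0.0, -1.0]]
ft_force: [0.2, -0.0, -0.4]
grip_width: 0.0599
gripper_force: 0.0
```

Request:
arm_command(turn=[[0,0,0],[0,0,0],[0,0,0],[0,0,0],[0,0,0],[0,0,0]], xyz=[[0,0,0.04],[0,0,0.04],[0,0,0.04],[0,0,0.04],[0,0,0],[0,0,0]], claw=[60,60,60,60,60,60])

```text
time_s: 3.5
position: [0.5925, 0.0525, 0.2233]
tool_rot: [[0.964, 0.267, -0.0], [0.267, -0.964, -0.0], [-0.0, -0.0, -1.0]]
ft_force: [0.1, -0.4, 0.6]
grip_width: 0.06
gripper_force: 0.0
```

Run:
```python
from h import *
s=env.observe(); print(s["time_s"],s["position"],s["ft_force"],s["wrist_torque"])
im,D=imaging.get_image("wrist"); C=cam("wrist"); cv2.imwrite("pics/w2.png",im); P=cloud(C,D)
m=(abs(P[...,2]-.243)<.006)&(D>0)
k=P[m]; k=k[np.hypot(k[:,0]-.588,k[:,1]-.068)<.02]; print("knob",len(k),k.mean(0))
```

```text
3.5 [0.59249414 0.05250391 0.22331551] [ 0.09187949 -0.35109703  0.56919486] [-0.02168341  0.00122027 -0.04158267]
knob 1180 [0.59014874 0.07056856 0.24244509]
```

View pics/w2.png

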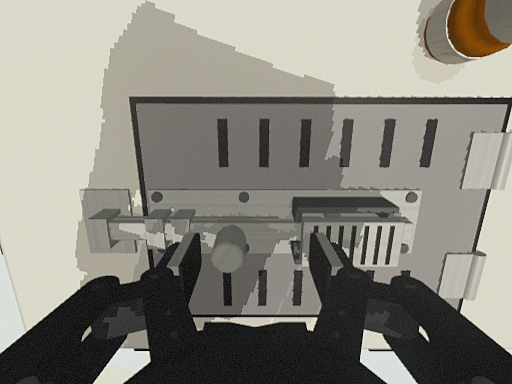

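The knob stands at (228,248) between the fingers, and the right fingertip is over the front of the plate at (325,240). No contact yet, so I'll keep going down.

Request:
arm_command(turn=[[0,0,0],[0,0,0],[0,0,0],[0,0,0]], xyz=[[0,0,0.04],[0,0,0.04],[0,0,0],[0,0,0]], claw=[60,60,60,60])

```text
time_s: 3.95
position: [0.5926, 0.0525, 0.2196]
tool_rot: [[0.964, 0.267, 0.001], [0.267, -0.964, -0.0], [0.001, 0.0, -1.0]]
ft_force: [-0.0, 0.5, 2.4]
grip_width: 0.0601
gripper_force: 1.4
```

Request:
arm_command(turn=[[0,0,0],[0,0,0],[0,0,0]], xyz=[[0,0,0.04],[0,0,0],[0,0,0]], claw=[60,60,60])

```text
time_s: 4.25
position: [0.5926, 0.0525, 0.2174]
tool_rot: [[0.964, 0.267, 0.0], [0.267, -0.964, -0.0], [0.0, 0.0, -1.0]]
ft_force: [0.3, -0.1, 2.8]
grip_width: 0.0603
gripper_force: 1.6
```

Request:
arm_command(turn=[[0,0,0],[0,0,0],[0,0,0]], xyz=[[0,0,0.04],[0,0,0],[0,0,0]], claw=[60,60,60])

```text
time_s: 4.55
position: [0.5926, 0.0525, 0.2154]
tool_rot: [[0.964, 0.267, 0.0], [0.267, -0.964, -0.0], [0.0, 0.0, -1.0]]
ft_force: [1.3, 0.5, 3.6]
grip_width: 0.06
gripper_force: 1.9
```

Request:
arm_command(turn=[[0,0,0],[0,0,0],[0,0,0]], xyz=[[0,0,0.02],[0,0,0],[0,0,0]], claw=[60,60,60])

```text
time_s: 4.85
position: [0.5926, 0.0525, 0.2144]
tool_rot: [[0.964, 0.267, 0.0], [0.267, -0.964, -0.0], [0.0, 0.0, -1.0]]
ft_force: [1.7, 0.2, 4.1]
grip_width: 0.0601
gripper_force: 2.0
```

Request:
arm_command(turn=[[0,0,0],[0,0,0],[0,0,0]], xyz=[[0,0,0.02],[0,0,0],[0,0,0]], claw=[60,60,60])

```text
time_s: 5.15
position: [0.5926, 0.0525, 0.2134]
tool_rot: [[0.964, 0.267, 0.0], [0.267, -0.964, -0.0], [0.0, 0.0, -1.0]]
ft_force: [1.2, 0.2, 3.6]
grip_width: 0.0603
gripper_force: 2.1
```

About 7 mm pressed. I'll slide along tool +y towards the catch.

Request:
arm_command(turn=[[0,0,0],[0,0,0],[0,0,0],[0,0,0],[0,0,0],[0,0,0],[0,0,0],[0,0,0],[0,0,0],[0,0,0]], xyz=[[0,0,0.01],[0,0.04,0],[0,0.04,0],[0,0.04,0],[0,0.04,0],[0,0.04,0],[0,0.04,0],[0,0.04,0],[0,0,0],[0,0,0]], claw=[60,60,60,60,60,60,60,60,60,60])

```text
time_s: 6.15
position: [0.5958, 0.0401, 0.213]
tool_rot: [[0.963, 0.268, -0.001], [0.268, -0.963, 0.002], [-0.0, -0.002, -1.0]]
ft_force: [-2.1, 5.5, 6.6]
grip_width: 0.0602
gripper_force: 3.6
```

Run:
```python
from h import *
s=env.observe(); print(s["time_s"],s["position"],s["ft_force"],s["wrist_torque"],s["grip_width"])
im,D=imaging.get_image("wrist"); C=cam("wrist"); cv2.imwrite("pics/w3.png",im); P=cloud(C,D)
m=(abs(P[...,2]-.243)<.006)&(D>0)
k=P[m]; k=k[(np.hypot(k[:,0]-.592,k[:,1]-.055)<.03)]; print("knob",len(k),k.mean(0),k.min(0),k.max(0))
```

```text
6.15 [0.5957652  0.04005376 0.21296507] [-2.13704395  5.4800115   6.61601037] [0.56098117 0.17754633 0.00536074] 0.060192100721986226
knob 1652 [0.59254979 0.0659317  0.24255983] [0.57698768 0.05270037 0.23700818] [0.60052852 0.0848297  0.24898041]
```

View pics/w3.png

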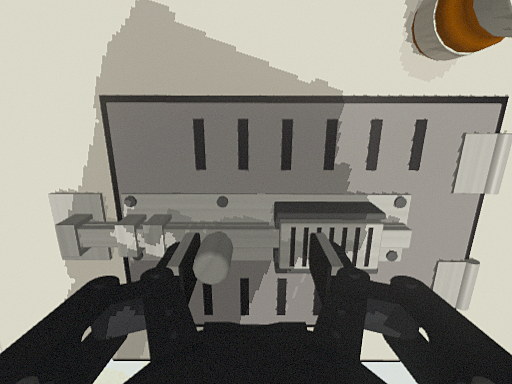

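The knob at (213,247) is now against the left finger, and the right finger is on the plate at (325,245). I'll compute how far the knob has travelled.

Run:
```python
from h import *
u=np.array([-.267,.964]); C=cam("wrist"); s=env.observe(); tp=np.array(s["position"])
print("tool y_c rel",(tp[:2]-[.588,.068])@u)
p=ray(C,213,245,.242); print(p,(p[:2]-[.588,.068])@u)
p=ray(C,222,201,.193); print("screw",p)
d=np.load("wrist0.npz"); C0=(d["K"],d["R"],d["t"]); print("screw0",ray(C0,291,141,.193))
g=cv2.imread("pics/w3.png"); cv2.imwrite("pics/w3c.png",cv2.resize(g[180:320,140:400],(780,420),interpolation=cv2.INTER_CUBIC))
```

```text
tool y_c rel -0.029018453537203347
[0.60343273 0.06277375 0.242     ] -0.009158646364288887
screw [0.60838861 0.06557541 0.193     ]
screw0 [0.57338199 0.05500441 0.193     ]
```

View pics/w3c.png

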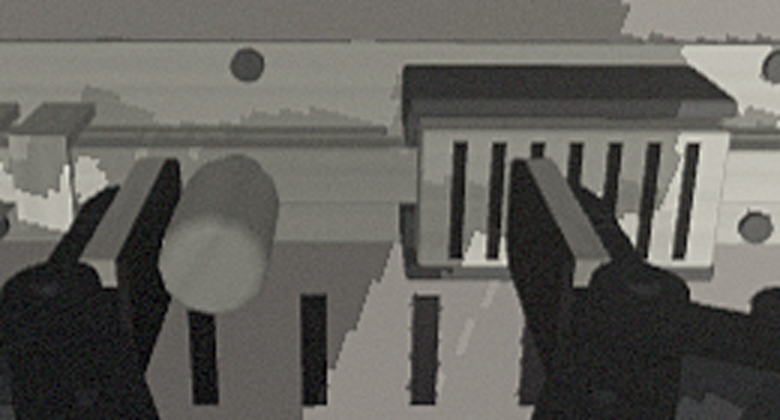

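The bolt is drawn about 8 mm and moving freely with the catch held down. I'll continue.

Request:
arm_command(turn=[[0,0,0],[0,0,0],[0,0,0],[0,0,0],[0,0,0],[0,0,0],[0,0,0]], xyz=[[0,0.03,0],[0,0.03,0],[0,0.03,0],[0,0.03,0],[0,0.03,0],[0,0,0],[0,0,0]], claw=[60,60,60,60,60,60,60])

```text
time_s: 6.9
position: [0.5977, 0.033, 0.2129]
tool_rot: [[0.963, 0.268, -0.001], [0.268, -0.963, 0.002], [-0.0, -0.002, -1.0]]
ft_force: [-2.3, 5.6, 6.5]
grip_width: 0.0601
gripper_force: 3.9
```

Request:
arm_command(turn=[[0,0,0],[0,0,0],[0,0,0],[0,0,0],[0,0,0],[0,0,0],[0,0,0]], xyz=[[0,0.03,0],[0,0.03,0],[0,0.03,0],[0,0.03,0],[0,0.03,0],[0,0,0],[0,0,0]], claw=[60,60,60,60,60,60,60])

```text
time_s: 7.6
position: [0.5997, 0.0257, 0.213]
tool_rot: [[0.963, 0.268, -0.001], [0.268, -0.963, 0.002], [-0.0, -0.002, -1.0]]
ft_force: [-1.8, 5.5, 5.9]
grip_width: 0.0601
gripper_force: 3.7
```

Request:
arm_command(turn=[[0,0,0],[0,0,0],[0,0,0],[0,0,0]], xyz=[[0,0.02,0],[0,0.02,0],[0,0.02,0],[0,0,0]], claw=[60,60,60,60])

```text
time_s: 8.0
position: [0.6005, 0.0229, 0.2129]
tool_rot: [[0.963, 0.268, -0.001], [0.268, -0.963, 0.002], [-0.0, -0.002, -1.0]]
ft_force: [-1.4, 5.6, 6.7]
grip_width: 0.0599
gripper_force: 3.8
```

Request:
arm_command(turn=[[0,0,0],[0,0,0],[0,0,0]], xyz=[[0,0.02,0],[0,0,0],[0,0,0]], claw=[60,60,60])

```text
time_s: 8.3
position: [0.6008, 0.0219, 0.2129]
tool_rot: [[0.963, 0.268, -0.001], [0.268, -0.963, 0.002], [-0.0, -0.002, -1.0]]
ft_force: [-1.4, 5.2, 6.2]
grip_width: 0.0602
gripper_force: 3.8
```

Request:
arm_command(turn=[[0,0,0],[0,0,0],[0,0,0]], xyz=[[0,0.02,0],[0,0,0],[0,0,0]], claw=[60,60,60])

```text
time_s: 8.6
position: [0.601, 0.021, 0.2129]
tool_rot: [[0.963, 0.268, -0.001], [0.268, -0.963, 0.002], [-0.001, -0.002, -1.0]]
ft_force: [-1.1, 6.1, 6.5]
grip_width: 0.0601
gripper_force: 3.7
```

Request:
arm_command(turn=[[0,0,0],[0,0,0],[0,0,0]], xyz=[[0,0.02,0],[0,0,0],[0,0,0]], claw=[60,60,60])

```text
time_s: 8.9
position: [0.6013, 0.02, 0.2129]
tool_rot: [[0.963, 0.268, -0.001], [0.268, -0.963, 0.002], [-0.0, -0.002, -1.0]]
ft_force: [-1.4, 5.3, 6.3]
grip_width: 0.0598
gripper_force: 4.2
```

Run:
```python
from h import *
s=env.observe(); print(s["time_s"],s["position"],s["ft_force"])
im,D=imaging.get_image("wrist"); C=cam("wrist"); cv2.imwrite("pics/w4.png",im)
cv2.imwrite("pics/w4c.png",cv2.resize(im[180:320,100:400],(780,364),interpolation=cv2.INTER_CUBIC))
```

```text
8.9 [0.60129552 0.02002923 0.21291601] [-1.42422462  5.30745291  6.29039771]
```

View pics/w4c.png

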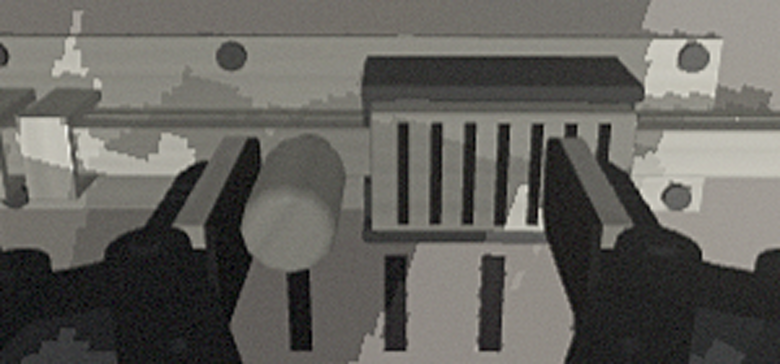

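The knob's rear side is about 5–6 mm from the plate, so the stop is close. I'll push on in small steps.

Request:
arm_command(turn=[[0,0,0],[0,0,0],[0,0,0]], xyz=[[0,0.02,0],[0,0,0],[0,0,0]], claw=[60,60,60])

```text
time_s: 9.25
position: [0.6013, 0.0199, 0.2129]
tool_rot: [[0.963, 0.269, -0.002], [0.269, -0.963, 0.004], [-0.001, -0.004, -1.0]]
ft_force: [-3.1, 9.8, 6.7]
grip_width: 0.0601
gripper_force: 6.7
```

Request:
arm_command(turn=[[0,0,0],[0,0,0],[0,0,0]], xyz=[[0,0.02,0],[0,0,0],[0,0,0]], claw=[60,60,60])

```text
time_s: 9.55
position: [0.6013, 0.0199, 0.2129]
tool_rot: [[0.963, 0.269, -0.002], [0.269, -0.963, 0.005], [-0.001, -0.006, -1.0]]
ft_force: [-4.1, 14.2, 8.0]
grip_width: 0.0604
gripper_force: 9.5
```

The stop is reached: the force rises and the position holds. I'll back off slightly and lift.

Request:
arm_command(turn=[[0,0,0],[0,0,0],[0,0,0],[0,0,0],[0,0,0],[0,0,0],[0,0,0],[0,0,0],[0,0,0],[0,0,0]], xyz=[[0,-0.03,0],[0,-0.04,0],[0,0,-0.1],[0,0,-0.1],[0,0,-0.2],[0,0,-0.3],[0,0,-0.4],[0,0,-0.4],[0,0,0],[0,0,0]], claw=[60,60,60,60,60,60,60,60,60,60])

```text
time_s: 10.55
position: [0.6012, 0.0202, 0.2874]
tool_rot: [[0.964, 0.267, -0.001], [0.267, -0.964, 0.0], [-0.001, -0.0, -1.0]]
ft_force: [-0.4, -0.0, -0.8]
grip_width: 0.06
gripper_force: 0.0
```

Run:
```python
from h import *
s=env.observe(); print(s["time_s"],s["position"],s["ft_force"])
im,D=imaging.get_image("wrist"); C=cam("wrist"); cv2.imwrite("pics/w5.png",im); P=cloud(C,D)
u=np.array([-.267,.964]); w=np.array([.964,.267])
r=P[...,:2]-[.588,.068]; a=r@u; b=r@w; z=P[...,2]
m=(D>0)&(abs(z-.242)<.005)&(abs(a+.028)<.02)&(abs(b)<.016); print("knob along",a[m].mean(),m.sum(),z[m].mean())
m=(D>0)&(abs(a+.07)<.015)&(abs(b)<.008)&(z<.24); print("plate z",np.median(z[m]),m.sum())
```

```text
10.55 [0.60121119 0.02020868 0.28741722] [-0.38435565 -0.03273342 -0.79220339]
knob along -0.02813139016798434 443 0.24167389119660668
plate z 0.22634677196947403 729
```

View pics/w5.png

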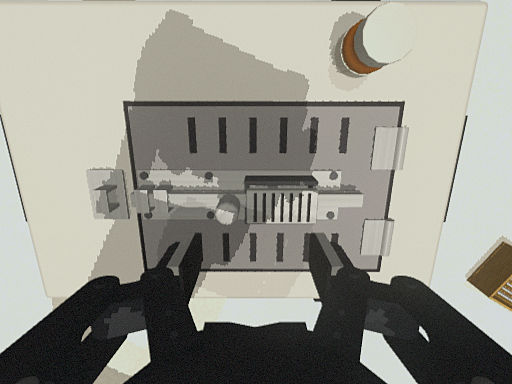

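The knob at (227,210) stands 28 mm back by the plate, and the bar is out of the keeper at (108,195). The plate is up again at z = 0.226, the jar is upright and the robot touches nothing.

```bash
python3 -c "
from rig import env
print(env.close_job())"
```

```text
the job is handed in; nothing more can be done
None
```

The bolt is drawn right back (28 mm by the wrist camera) and the catch has sprung up to lock it open; the jar still stood upright in the last picture, and I handed the job in at about 10.6 s, though no verdict came back.

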